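# Set the secret catches of a restored writing box

## Task

The secret lock of the restored writing box is ready for its test: with the fingertips, lightly press its three brass catch heads down in this order, first the long bar, then the round disc, then the square, each about half way or more, so that it stays down. Press gently, never a head before its turn, and do not grasp the heads or lift or shift anything: the knob, bottle, tin and brush stay where they are.

Things in the scene. Friction and masses are not known exactly. Their poses are not given: they have to be found in the camera images.
- box: Restored writing box of brown wood with flush brass corner straps, 250 mm (its x) by 370 mm (its y) by 90 mm high, fixed on the bench. Origin: centre of the underside; x points away from the robot, z up; its flat top is at z = 90 mm. The three catch heads stand on its top in any order, at least 100 mm apart.
- bar_top (a point): Brass catch head on the box, a long narrow bar 46 x 16 mm. As built its flat top stands 16 mm above a round dark wooden rosette (62 mm across, 6 mm thick) lying on the box top; the bar's length lies along its own x, yaw as given. This point is the centre of the flat top and sinks with it. Untouched it is 112 mm above the bench. More than 30 N on the head would bend the catch.
- bar (a joint): How far the long bar head has been pressed down, in m: 0 = out, 0.012 = on a hard stop; it starts at 0. It moves straight down and stays where it is left. It begins to move at about 3 N; the force grows evenly to about 8 N at the hard stop (about 5 N at 5 mm down). It counts as set from 0.004 on; aim for 6 to 8 mm and do not run hard into the stop.
- disc_top (a point): Brass catch head on the box, a round disc 28 mm across. As built its flat top stands 16 mm above a round dark wooden rosette (62 mm across, 6 mm thick) lying on the box top; a plain cylinder. This point is the centre of the flat top and sinks with it. Untouched it is 112 mm above the bench. More than 30 N on the head would bend the catch.
- disc (a joint): How far the round disc head has been pressed down, in m: 0 = out, 0.012 = on a hard stop; it starts at 0. It moves straight down and stays where it is left. It begins to move at about 3 N; the force grows evenly to about 8 N at the hard stop (about 5 N at 5 mm down). It counts as set from 0.004 on; aim for 6 to 8 mm and do not run hard into the stop.
- square_top (a point): Brass catch head on the box, a square 25 x 25 mm. As built its flat top stands 16 mm above a round dark wooden rosette (62 mm across, 6 mm thick) lying on the box top; its sides lie along its own x and y, yaw as given. This point is the centre of the flat top and sinks with it. Untouched it is 112 mm above the bench. More than 30 N on the head would bend the catch.
- square (a joint): How far the square head has been pressed down, in m: 0 = out, 0.012 = on a hard stop; it starts at 0. It moves straight down and stays where it is left. It begins to move at about 3 N; the force grows evenly to about 8 N at the hard stop (about 5 N at 5 mm down). It counts as set from 0.004 on; aim for 6 to 8 mm and do not run hard into the stop.
- knob: Bystander: loose turned pale wooden drawer knob, 30 mm across, 34 mm high, standing on the box top near its robot-side edge. Origin: centre of its foot. Leave it alone.
- glue: Bystander: loose white glue bottle, 60 mm across, 140 mm high, standing on the bench beside the box on its +y side. Origin: centre of its underside.
- wax: Bystander: loose flat steel wax tin, 72 mm across, 45 mm high, standing on the bench beside the box on its -y side. Origin: centre of its underside.
- brush: Bystander: loose brush lying on the bench beyond the box (its far, +x side), about 20 mm high. Its length lies along its own x.

How it is judged:
By the outcome, as a careful person would: the job done as asked, in the order asked, and still so for the second after the job is handed in, with the robot touching nothing.
It also fails if it takes over 42 s, if anything falls off the work surface, if the arm or the gripper's body presses on something with over 40 N, if the wrist force passes 120 N, or if a joint passes its speed limit or range.

## Robot

A 6-joint arm with a two-finger parallel gripper is mounted at the origin on the work surface. World frame = base frame: x ahead of the robot, y to its left, z up, the work surface at z = 0. Lengths are in m, angles in rad, forces in N, time in s.
With the tool pointing down it reaches from about 0.325 to 0.925 m from the base axis. Payload 3.1 kg.
Tool frame: the origin (TCP) lies between the finger pads; the fingertips stand 11 mm ahead of it and the grasp point (between the pads) lies 8 mm behind it; z points along the fingers, y is the line along which they close (so a half turn about z gives the same grasp; the last joint's range is limited). The gripper opens to 85 mm and grips with 20 to 120 N. Pads are 22 mm wide; open, the fingers measure 114 mm over their backs; the gripper's body (76 mm by 85 mm) begins 54 mm behind the grasp point. The pads swing forward as they close: fully open they stand 13 mm farther back than shut.
Start: joints at [1.16, 0.217, 1.613, -0, 1.311, -0.112], TCP at [0.184, 0.597, 0.242] pointing down, gripper open.
Joint ranges: [-2.75, 2.75], [-0.78, 2.1], [0.31, 2.55], [-1.13, 4.27], [0.13, 2.63], [-2.58, 2.58]. Speed limits (rad/s): [2.79, 2.79, 3.14, 3.14, 3.14, 3.14].

## Interface

Orientations are given as a unit quaternion [x, y, z, w].
In Python, from plant import ctrl, eyes gives the robot as it stands.
- The arm moves only by the tool apply_moves, never from a script. Its argument "targets" is a list of rows, each an object of numbers: "x", "y", "z": the shift along the tool's x, y, z in units of 30 mm (1.0 is 30 mm); "yaw": the turn about the tool's z in degrees; "gripper": the opening, from -1 (shut) to 1 (fully open), so that 0 is half open. In form: [{"x": .., "y": .., "z": .., "yaw": .., "gripper": ..}, ...]. A call has 1 to 10 rows; each row shifts and turns the commanded pose from where the row before left it, along the tool's axes as they then stand; what a row does not reach is not made up. A row lasts 1/10 s, in which the tool goes at most 50 mm and 8.59 degrees, less where a joint would pass 70% of its speed; a pose out of reach is approached as far as the arm can. A call is refused whole if a number of a shift passes 1 or a number of a turn 8.59, either way. A call with a gripper value outside its range is refused whole. The fingers move at their own pace and stop on an object; the grip force is fixed at half the most. Time passes only in rows, so rows that do not move let the fingers close. It gives the time, the measured TCP pose, the force, the opening and the grip force at its end, in the units of the state.
- ctrl.state(): the state, without advancing time (a new reading comes with each control period).
- eyes.get_image(name): name is "side" or "top" or "wrist"; returns (picture, depth): 384x512x3 uint8, red, green, blue; 384x512 float32, m along the optical axis (not along the pixel's ray), 0 where there is no reading.
- eyes.camera_params(name): a dict with "fx", "fy", "cx", "cy" (pixels), "distortion" ([k1, k2, p1, p2, k3] as OpenCV has them; the pictures are not rectified), "R" (3x3) and "t" (3): a world point X has camera coordinates R X + t; the wrist camera has in their place "T_tool_cam" (4x4, takes a point from camera to tool coordinates, whose origin is the TCP and whose axes are the flange's). Camera axes: x right, y down, z forward; pixel columns grow to the right and rows downward; lengths in m; the calibration is good to about 2 mm. A picture is of the moment at which its call begins: read the wrist's pose just before it. camera_params takes no time and is no camera call.
- ctrl.job_done(): hands the job in; it is judged then, once.
The state is a dict: "time_s": time; "qpos": joint angles; "qvel": joint speeds; "joint_efforts": joint torques, N m; "ee_pos": TCP position; "eef_rot": TCP orientation; "ft_force": force on the tool from outside, world axes, zero at the start; "moment": the same for the moment, N m; "grip_width": finger opening in m; "grip_force": force on a finger pad.
Only numpy, scipy, OpenCV 4.12 (cv2) and the standard library are available. Lean on these libraries where they do the work, as an engineer would, in place of code of your own. Each camera call takes 0.05 s, during which the arm holds its last target. There are 200 camera calls.

## Working session

There is one attempt and no reset: what is moved stays moved. The work goes in short steps, Python scripts to look and compute and a tool call to move; the robot and the scene stay as the last step left them, time stands still between calls to the robot, and variables do not carry over. Pictures are saved under pics/ and viewed, at most 10 in all, crops included, and the job is handed in when it is done.

Besides the shell and the picture viewer there is one more tool, called after "Emit:" by a JSON object that holds its "name" and its "arguments". apply_moves: Moves the arm, as the interface text tells. Its arguments: {"type":"object","properties":{"targets":{"type":"array","items":{"type":"object","properties":{"x":{"type":"number"},"y":{"type":"number"},"z":{"type":"number"},"yaw":{"type":"number"},"gripper":{"type":"number"}}}}},"required":["targets"]}

```bash
mkdir -p pics; python3 - <<'E'
from plant import ctrl, eyes
import cv2, numpy as np, pickle
s=ctrl.state(); print({k:np.round(s[k],3) for k in("time_s","ee_pos","eef_rot","ft_force","grip_width")})
for n in("top","side"):
    p,d=eyes.get_image(n); c=eyes.camera_params(n); pickle.dump((p,d,c),open(n+'.pkl','wb'))
    cv2.imwrite(f'pics/{n}0.png',p[:,:,::-1]); print(n,c)
E
```

```text
{'time_s': np.float64(0.0), 'ee_pos': array([0.184, 0.597, 0.241]), 'eef_rot': array([ 0.149,  0.989, -0.001, -0.   ]), 'ft_force': array([-1.203,  0.481,  0.418]), 'grip_width': np.float64(0.086)}
top {'fx': 363.67267910749524, 'fy': 363.67267910749524, 'cx': 261.37773798675624, 'cy': 188.15648791110218, 'distortion': array([-0.11615978,  0.        ,  0.        ,  0.        ,  0.        ]), 'R': array([[ 0.02570084, -0.99920504,  0.0304754 ],
       [-0.99352458, -0.02890599, -0.10987881],
       [ 0.11067238, -0.02745408, -0.99347768]]), 't': array([0.02184245, 0.63235966, 1.00823007])}
side {'fx': 381.11658282214813, 'fy': 381.11658282214813, 'cx': 248.55007771432582, 'cy': 192.56273760789733, 'distortion': array([-0.02893983,  0.        ,  0.        ,  0.        ,  0.        ]), 'R': array([[-0.97066389, -0.24024424, -0.00971122],
       [-0.11253757,  0.48963837, -0.86463262],
       [ 0.21247799, -0.83817478, -0.50231079]]), 't': array([0.61386062, 0.14852492, 0.81879053])}
```

View pics/top0.png

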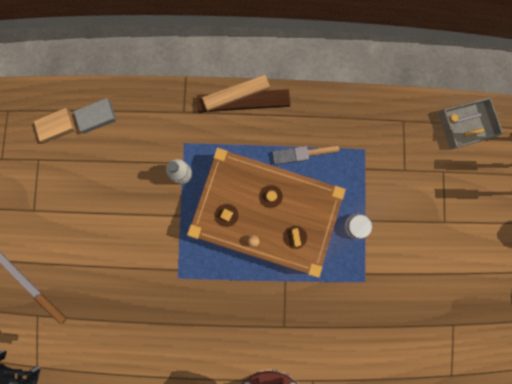

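View pics/side0.png

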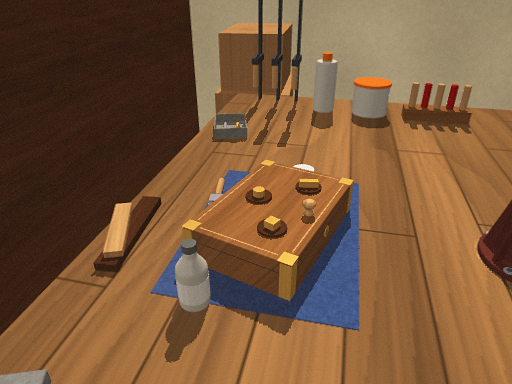

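The top view shows the disc at about (272,196), the square at (227,215), the bar at (296,237) and the knob at (253,241). The side view agrees: square nearest at (272,226), disc at (259,193), bar at (309,185).

```bash
cat > h.py <<'E'
import cv2, numpy as np
def ray(c,px,z,R=None,t=None):
    R=c["R"] if R is None else R; t=c["t"] if t is None else t
    K=np.array([[c["fx"],0,c["cx"]],[0,c["fy"],c["cy"]],[0,0,1]])
    u=cv2.undistortPoints(np.float64(px).reshape(-1,1,2),K,c["distortion"]).reshape(-1,2)
    d=np.c_[u,np.ones(len(u))]@R; o=-R.T@t
    return o+d*((z-o[2])/d[:,2])[:,None]
def brass(p,seed,r):
    h=cv2.cvtColor(p,cv2.COLOR_RGB2HSV); m=cv2.inRange(h,(17,130,130),(32,255,255))
    w=np.zeros_like(m); cv2.circle(w,seed,r,255,-1); m&=w
    cs,_=cv2.findContours(m,cv2.RETR_EXTERNAL,cv2.CHAIN_APPROX_NONE)
    return max(cs,key=cv2.contourArea).reshape(-1,2) if cs else None
E
python3 - <<'E'
from h import *; import pickle
for n,S in(("top",dict(bar=(296,237),disc=(272,196),square=(227,215))),("side",dict(bar=(309,185),disc=(259,193),square=(272,226)))):
    p,d,c=pickle.load(open(n+'.pkl','rb'))
    for k,s in S.items():
        q=brass(p,s,14)
        if q is None: print(k,"none",p[s[1],s[0]]);continue
        W=ray(c,q,.112)[:,:2]; r=cv2.minAreaRect(np.float32(W*1000)); print(n,k,len(q),np.round(r[0]),np.round(r[1]),round(r[2]), 'depth',d[s[1],s[0]], (c["R"]@np.r_[np.array(r[0])/1000,.112]+c["t"])[2])
    if n=="top": print("corners",ray(c,[(220,155),(339,193),(316,270),(195,232)],.09).round(3).tolist(),"knob",ray(c,[(253,241)],.12).round(3), "glue",ray(c,[(174,163)],.14).round(3))
E
```

```text
top bar 42 [496. -53.] [47. 17.] 12 depth 0.9519059 0.9533671908667336
top disc 28 [605.  14.] [27. 24.] 1 depth 0.96576595 0.9635823820161445
top square 32 [550. 132.] [26. 26.] 65 depth 0.95455825 0.9542426267896439
corners [[0.713, 0.156, 0.09], [0.618, -0.173, 0.09], [0.409, -0.112, 0.09], [0.502, 0.215, 0.09]] knob [[0.484 0.06  0.12 ]] glue [[0.679 0.271 0.14 ]]
side bar 62 [495. -41.] [48. 35.] 13 depth 0.9136518 0.9018591924374196
side disc 39 [601.  27.] [25. 50.] 13 depth 0.8701469 0.8676094524779113
side square 42 [552. 142.] [45. 28.] 79 depth 0.75893825 0.7604821963550471
```

Emit:
{"name": "apply_moves", "arguments": {"targets": [{"x": -0.4, "y": -0.4, "gripper": -1}, {"x": -0.8, "y": -0.85, "gripper": -1}, {"x": -0.8, "y": -0.85, "gripper": -1}, {"x": -0.8, "y": -0.85, "gripper": -1}, {"x": -0.8, "y": -0.85, "gripper": -1}, {"x": -0.8, "y": -0.85, "gripper": -1}, {"x": -0.8, "y": -0.85, "gripper": -1}, {"x": -0.8, "y": -0.85, "gripper": -1}, {"x": -0.8, "y": -0.85, "gripper": -1}, {"x": -0.8, "y": -0.85, "gripper": -1}]}}

```text
schema error: expected keys x, y, z, yaw, gripper
```

Emit:
{"name": "apply_moves", "arguments": {"targets": [{"x": -0.8, "y": -0.85, "gripper": -1}, {"x": -0.8, "y": -0.85, "gripper": -1}, {"x": -0.8, "y": -0.85, "gripper": -1}, {"x": -0.8, "y": -0.85, "gripper": -1}, {"x": -0.8, "y": -0.85, "gripper": -1}, {"x": -0.8, "y": -0.85, "gripper": -1}, {"x": -0.4, "y": -0.4, "gripper": -1}, {"gripper": -1}, {"gripper": -1}]}}

```text
schema error: expected keys x, y, z, yaw, gripper
```

```bash
cat >> h.py <<'E'
from scipy.spatial.transform import Rotation as Ro
def goto(s,xy):
    R=Ro.from_quat(s["eef_rot"]).as_matrix(); d=np.r_[xy,s["ee_pos"][2]]-s["ee_pos"]
    print("t",s["time_s"],"pos",s["ee_pos"].round(4),"f",np.round(s["ft_force"],1),"w",s["grip_width"],"rows",(R.T@d/.03).round(2))
E
python3 - <<'E'
from plant import ctrl, eyes
from h import *; import pickle
s=ctrl.state(); p,d=eyes.get_image("wrist"); c=eyes.camera_params("wrist"); pickle.dump((s,p,d,c),open('w.pkl','wb'))
cv2.imwrite('pics/w0.png',p[:,:,::-1]); goto(s,(.496,-.053))
R=Ro.from_quat(s["eef_rot"]).as_matrix(); T=c["T_tool_cam"]; Rw=(R@T[:3,:3]).T; t=-Rw@(s["ee_pos"]+R@T[:3,3])
K=np.array([[c["fx"],0,c["cx"]],[0,c["fy"],c["cy"]],[0,0,1]])
for k,x in dict(bar=(.496,-.053),disc=(.605,.014),square=(.550,.132)).items():
    uv=cv2.projectPoints(np.float64([[*x,.112]]),cv2.Rodrigues(Rw)[0],t,K,c["distortion"])[0].ravel(); print(k,uv.round())
    if (0<uv[0]<512 and 0<uv[1]<384):
        q=brass(p,tuple(int(v) for v in uv),60)
        if q is not None: r=cv2.minAreaRect(np.float32(ray(c,q,.112,Rw,t)[:,:2]*1000)); print(np.round(r[0],1),np.round(r[1]),r[2])
E
```

```text
t 0.1 pos [0.1836 0.5967 0.241 ] f [-0.4  0.3 -0.1] w 0.08562122995783703 rows [-16.32 -17.63   0.03]
bar [-118.  518.]
disc [-31. 550.]
square [ 21. 511.]
```

View pics/w0.png

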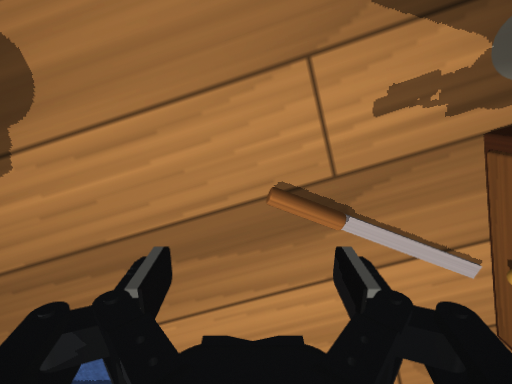

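The arm did not move because all keys are required; this wrist view only shows the bare bench, with a knife at (370,230). I'll resend the moves with full rows.

Emit:
{"name": "apply_moves", "arguments": {"targets": [{"x": -0.4, "y": -0.4, "z": 0, "yaw": 0, "gripper": -1}, {"x": -0.8, "y": -0.85, "z": 0, "yaw": 0, "gripper": -1}, {"x": -0.8, "y": -0.85, "z": 0, "yaw": 0, "gripper": -1}, {"x": -0.8, "y": -0.85, "z": 0, "yaw": 0, "gripper": -1}, {"x": -0.8, "y": -0.85, "z": 0, "yaw": 0, "gripper": -1}, {"x": -0.8, "y": -0.85, "z": 0, "yaw": 0, "gripper": -1}, {"x": -0.8, "y": -0.85, "z": 0, "yaw": 0, "gripper": -1}, {"x": -0.8, "y": -0.85, "z": 0, "yaw": 0, "gripper": -1}, {"x": -0.8, "y": -0.85, "z": 0, "yaw": 0, "gripper": -1}, {"x": -0.8, "y": -0.85, "z": 0, "yaw": 0, "gripper": -1}]}}

```text
time_s: 1.15
ee_pos: [0.3309, 0.2971, 0.2421]
eef_rot: [0.149, 0.989, -0.0, 0.0]
ft_force: [0.2, 0.3, 0.4]
grip_width: 0.0003
grip_force: 0.0
```

Emit:
{"name": "apply_moves", "arguments": {"targets": [{"x": -0.8, "y": -0.85, "z": 0, "yaw": 0, "gripper": -1}, {"x": -0.8, "y": -0.85, "z": 0, "yaw": 0, "gripper": -1}, {"x": -0.8, "y": -0.85, "z": 0, "yaw": 0, "gripper": -1}, {"x": -0.8, "y": -0.85, "z": 0, "yaw": 0, "gripper": -1}, {"x": -0.8, "y": -0.85, "z": 0, "yaw": 0, "gripper": -1}, {"x": -0.8, "y": -0.85, "z": 0, "yaw": 0, "gripper": -1}, {"x": -0.4, "y": -0.4, "z": 0, "yaw": 0, "gripper": -1}, {"x": 0, "y": 0, "z": 0, "yaw": 0, "gripper": -1}, {"x": 0, "y": 0, "z": 0, "yaw": 0, "gripper": -1}]}}

```text
time_s: 2.05
ee_pos: [0.4306, 0.0953, 0.242]
eef_rot: [0.15, 0.989, 0.0, -0.0]
ft_force: [-0.0, 0.2, 0.1]
grip_width: 0.0001
grip_force: 0.0
```

```bash
cat > look.py <<'E'
from plant import ctrl, eyes
from h import *; import sys
s=ctrl.state(); p,d=eyes.get_image("wrist"); c=eyes.camera_params("wrist")
cv2.imwrite(f'pics/{sys.argv[1]}.png',p[:,:,::-1]); P=dict(bar=(.496,-.053),disc=(.605,.014),square=(.550,.132))
goto(s,P[sys.argv[2]])
R=Ro.from_quat(s["eef_rot"]).as_matrix(); T=c["T_tool_cam"]; Rw=(R@T[:3,:3]).T; t=-Rw@(s["ee_pos"]+R@T[:3,3])
K=np.array([[c["fx"],0,c["cx"]],[0,c["fy"],c["cy"]],[0,0,1]])
for k,x in P.items():
    uv=cv2.projectPoints(np.float64([[*x,.112]]),cv2.Rodrigues(Rw)[0],t,K,c["distortion"])[0].ravel(); print(k,uv.round())
    if (0<uv[0]<512 and 0<uv[1]<384):
        q=brass(p,tuple(int(v) for v in uv),60)
        if q is not None: r=cv2.minAreaRect(np.float32(ray(c,q,.112,Rw,t)[:,:2]*1000)); print(np.round(r[0],1),np.round(r[1]),r[2])
E
python3 look.py w1 bar
```

```text
t 2.05 pos [0.4306 0.0953 0.242 ] f [-0.   0.2  0.1] w 0.00011345865366435863 rows [-3.54 -4.08 -0.  ]
bar [140. 283.]
[490.7 -54.3] [48. 21.] 3.7335996627807617
disc [231. 345.]
square [318. 280.]
[542.2 131.3] [29. 27.] 64.41641235351562
```

View pics/w1.png

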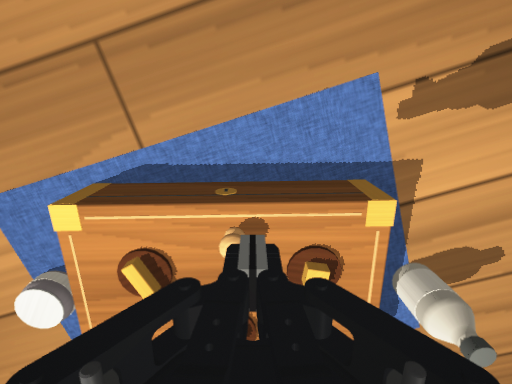

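The wrist view shows the bar at (140,278), the square at (317,272) partly hidden, the knob at (230,240), and the fingers shut. It agrees with the top-view positions within 1 cm, so I'll go over the bar.

Emit:
{"name": "apply_moves", "arguments": {"targets": [{"x": -0.7, "y": -0.8, "z": 0, "yaw": 0, "gripper": -1}, {"x": -0.7, "y": -0.8, "z": 0, "yaw": 0, "gripper": -1}, {"x": -0.7, "y": -0.8, "z": 0.4, "yaw": 0, "gripper": -1}, {"x": -0.7, "y": -0.8, "z": 0.8, "yaw": 0, "gripper": -1}, {"x": -0.74, "y": -0.88, "z": 0.8, "yaw": 0, "gripper": -1}, {"x": 0, "y": 0, "z": 0.7, "yaw": 0, "gripper": -1}, {"x": 0, "y": 0, "z": 0.3, "yaw": 0, "gripper": -1}, {"x": 0, "y": 0, "z": 0, "yaw": 0, "gripper": -1}]}}

```text
time_s: 2.9
ee_pos: [0.495, -0.051, 0.1505]
eef_rot: [0.148, 0.989, 0.0, -0.002]
ft_force: [-0.0, 0.1, -0.3]
grip_width: 0.0005
grip_force: 0.0
```

```bash
python3 - <<'E'
from plant import ctrl, eyes
from h import *
goto(ctrl.state(),(.496,-.053))
A=[cv2.resize(eyes.get_image(n)[0][y:y+110,x:x+150],None,fx=4,fy=4,interpolation=2) for n,x,y in(("side",220,130),)]
cv2.imwrite('pics/c1.png',A[0][:,:,::-1])
E
```

```text
t 2.9 pos [ 0.495  -0.051   0.1505] f [-0.   0.1 -0.3] w 0.00046420902525408657 rows [-0.05 -0.05 -0.  ]
```

View pics/c1.png

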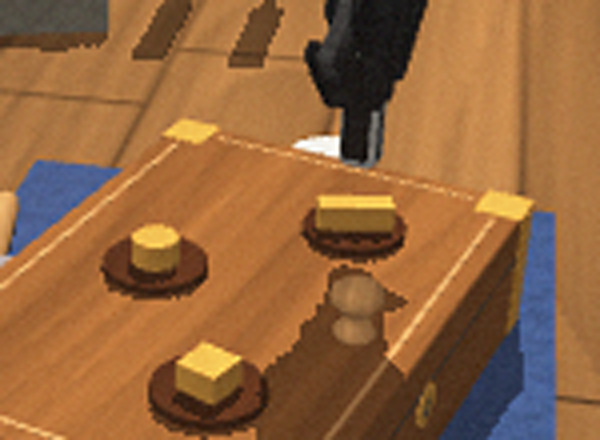

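The side crop shows the shut fingertips at (362,165) straight above the bar's top at (355,203). I'll lower slowly and watch the force.

Emit:
{"name": "apply_moves", "arguments": {"targets": [{"x": -0.05, "y": -0.05, "z": 0.4, "yaw": 0, "gripper": -1}, {"x": 0, "y": 0, "z": 0.3, "yaw": 0, "gripper": -1}, {"x": 0, "y": 0, "z": 0.1, "yaw": 0, "gripper": -1}, {"x": 0, "y": 0, "z": 0.1, "yaw": 0, "gripper": -1}, {"x": 0, "y": 0, "z": 0, "yaw": 0, "gripper": -1}]}}

```text
time_s: 3.45
ee_pos: [0.4975, -0.0542, 0.1249]
eef_rot: [0.149, 0.989, 0.0, -0.0]
ft_force: [-0.4, 1.2, -0.0]
grip_width: 0.0001
grip_force: 0.0
```

Emit:
{"name": "apply_moves", "arguments": {"targets": [{"x": 0, "y": 0, "z": 0.07, "yaw": 0, "gripper": -1}, {"x": 0, "y": 0, "z": 0.07, "yaw": 0, "gripper": -1}, {"x": 0, "y": 0, "z": 0, "yaw": 0, "gripper": -1}]}}

```text
time_s: 3.75
ee_pos: [0.4982, -0.0544, 0.1215]
eef_rot: [0.149, 0.989, -0.0, 0.001]
ft_force: [1.2, -0.2, 1.1]
grip_width: 0.0001
grip_force: 0.6
```

Emit:
{"name": "apply_moves", "arguments": {"targets": [{"x": 0, "y": 0, "z": 0.07, "yaw": 0, "gripper": -1}, {"x": 0, "y": 0, "z": 0.07, "yaw": 0, "gripper": -1}, {"x": 0, "y": 0, "z": 0, "yaw": 0, "gripper": -1}]}}

```text
time_s: 4.05
ee_pos: [0.4982, -0.0544, 0.1172]
eef_rot: [0.149, 0.989, -0.0, 0.001]
ft_force: [-0.4, 0.8, 4.8]
grip_width: -0.0
grip_force: 1.8
```

Emit:
{"name": "apply_moves", "arguments": {"targets": [{"x": 0, "y": 0, "z": 0.05, "yaw": 0, "gripper": -1}, {"x": 0, "y": 0, "z": 0.04, "yaw": 0, "gripper": -1}, {"x": 0, "y": 0, "z": 0, "yaw": 0, "gripper": -1}]}}

```text
time_s: 4.35
ee_pos: [0.4983, -0.0544, 0.1147]
eef_rot: [0.149, 0.989, -0.0, 0.001]
ft_force: [-0.3, 0.8, 4.9]
grip_width: 0.0001
grip_force: 2.4
```

About 7 mm down at 5 N. I'll lift and move over to the disc.

Emit:
{"name": "apply_moves", "arguments": {"targets": [{"x": 0, "y": 0, "z": -0.5, "yaw": 0, "gripper": -1}, {"x": 0, "y": 0, "z": -0.9, "yaw": 0, "gripper": -1}, {"x": -0.5, "y": 0.6, "z": 0, "yaw": 0, "gripper": -1}, {"x": -0.8, "y": 0.9, "z": 0, "yaw": 0, "gripper": -1}, {"x": -0.8, "y": 0.9, "z": 0, "yaw": 0, "gripper": -1}, {"x": -0.6, "y": 0.8, "z": 0, "yaw": 0, "gripper": -1}, {"x": 0, "y": 0, "z": 0, "yaw": 0, "gripper": -1}, {"x": 0, "y": 0, "z": 0, "yaw": 0, "gripper": -1}]}}

```text
time_s: 5.15
ee_pos: [0.6028, 0.0139, 0.155]
eef_rot: [0.148, 0.989, -0.0, -0.001]
ft_force: [0.2, -0.6, 0.0]
grip_width: -0.0001
grip_force: 0.0
```

```bash
python3 - <<'E'
from plant import ctrl, eyes
from h import *
goto(ctrl.state(),(.605,.014))
a=cv2.resize(eyes.get_image("side")[0][130:240,220:370],None,fx=4,fy=4,interpolation=2)
cv2.imwrite('pics/c2.png',a[:,:,::-1])
E
```

```text
t 5.15 pos [0.6028 0.0139 0.155 ] f [ 0.2 -0.6  0. ] w -0.00014514046169743369 rows [-0.07  0.02 -0.  ]
```

View pics/c2.png

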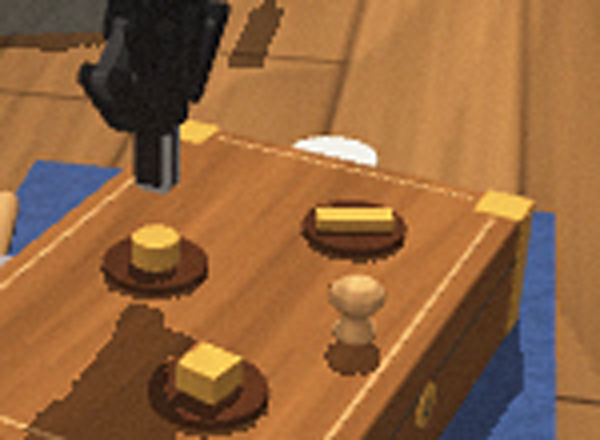

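The bar head at (355,217) is now clearly lower. The fingertips at (157,185) stand above the disc at (155,238), so I'll press it next.

Emit:
{"name": "apply_moves", "arguments": {"targets": [{"x": -0.05, "y": 0.02, "z": 0.4, "yaw": 0, "gripper": -1}, {"x": 0, "y": 0, "z": 0.4, "yaw": 0, "gripper": -1}, {"x": 0, "y": 0, "z": 0.2, "yaw": 0, "gripper": -1}, {"x": 0, "y": 0, "z": 0.1, "yaw": 0, "gripper": -1}, {"x": 0, "y": 0, "z": 0.07, "yaw": 0, "gripper": -1}, {"x": 0, "y": 0, "z": 0, "yaw": 0, "gripper": -1}]}}

```text
time_s: 5.8
ee_pos: [0.6051, 0.0136, 0.121]
eef_rot: [0.149, 0.989, 0.0, 0.0]
ft_force: [-0.0, 0.2, -0.8]
grip_width: -0.0001
grip_force: 0.0
```

Emit:
{"name": "apply_moves", "arguments": {"targets": [{"x": 0, "y": 0, "z": 0.07, "yaw": 0, "gripper": -1}, {"x": 0, "y": 0, "z": 0.07, "yaw": 0, "gripper": -1}, {"x": 0, "y": 0, "z": 0, "yaw": 0, "gripper": -1}]}}

```text
time_s: 6.1
ee_pos: [0.6058, 0.0137, 0.1176]
eef_rot: [0.149, 0.989, 0.0, 0.001]
ft_force: [-0.5, 0.3, 3.8]
grip_width: 0.0002
grip_force: 2.0
```

Emit:
{"name": "apply_moves", "arguments": {"targets": [{"x": 0, "y": 0, "z": 0.06, "yaw": 0, "gripper": -1}, {"x": 0, "y": 0, "z": 0.05, "yaw": 0, "gripper": -1}, {"x": 0, "y": 0, "z": 0, "yaw": 0, "gripper": -1}]}}

```text
time_s: 6.4
ee_pos: [0.6058, 0.0137, 0.1145]
eef_rot: [0.149, 0.989, 0.0, 0.001]
ft_force: [-1.6, -0.3, 5.2]
grip_width: 0.0
grip_force: 2.4
```

Emit:
{"name": "apply_moves", "arguments": {"targets": [{"x": 0, "y": 0, "z": -0.5, "yaw": 0, "gripper": -1}, {"x": 0, "y": 0, "z": -0.9, "yaw": 0, "gripper": -1}, {"x": 0.5, "y": 0.6, "z": 0, "yaw": 0, "gripper": -1}, {"x": 0.9, "y": 0.9, "z": 0, "yaw": 0, "gripper": -1}, {"x": 0.9, "y": 0.9, "z": 0, "yaw": 0, "gripper": -1}, {"x": 0.64, "y": 0.8, "z": 0, "yaw": 0, "gripper": -1}, {"x": 0, "y": 0, "z": 0, "yaw": 0, "gripper": -1}, {"x": 0, "y": 0, "z": 0, "yaw": 0, "gripper": -1}]}}

```text
time_s: 7.2
ee_pos: [0.5492, 0.1319, 0.1562]
eef_rot: [0.148, 0.989, -0.0, 0.001]
ft_force: [0.0, -0.7, 0.1]
grip_width: 0.0002
grip_force: 0.0
```

```bash
python3 - <<'E'
from plant import ctrl, eyes
from h import *
goto(ctrl.state(),(.550,.132))
a=cv2.resize(eyes.get_image("side")[0][130:240,220:370],None,fx=4,fy=4,interpolation=2)
cv2.imwrite('pics/c3.png',a[:,:,::-1])
E
```

```text
t 7.2 pos [0.5492 0.1319 0.1562] f [ 0.  -0.7  0.1] w 0.00022267128303952687 rows [-0.02  0.01  0.  ]
```

View pics/c3.png

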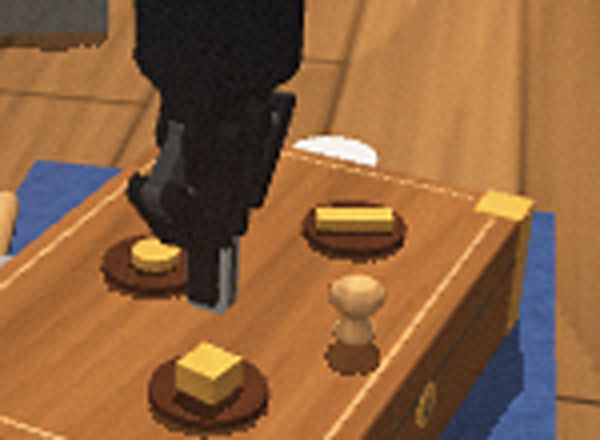

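The disc at (157,250) and the bar are both down, and the fingertips at (212,303) stand above the square at (209,360). I'll press the square.

Emit:
{"name": "apply_moves", "arguments": {"targets": [{"x": 0, "y": 0, "z": 0.4, "yaw": 0, "gripper": -1}, {"x": 0, "y": 0, "z": 0.4, "yaw": 0, "gripper": -1}, {"x": 0, "y": 0, "z": 0.2, "yaw": 0, "gripper": -1}, {"x": 0, "y": 0, "z": 0.1, "yaw": 0, "gripper": -1}, {"x": 0, "y": 0, "z": 0.07, "yaw": 0, "gripper": -1}, {"x": 0, "y": 0, "z": 0.07, "yaw": 0, "gripper": -1}, {"x": 0, "y": 0, "z": 0, "yaw": 0, "gripper": -1}]}}

```text
time_s: 7.95
ee_pos: [0.5494, 0.1315, 0.1184]
eef_rot: [0.149, 0.989, 0.0, 0.001]
ft_force: [-0.1, -0.2, -0.1]
grip_width: 0.0003
grip_force: 0.0
```

Emit:
{"name": "apply_moves", "arguments": {"targets": [{"x": 0, "y": 0, "z": 0.07, "yaw": 0, "gripper": -1}, {"x": 0, "y": 0, "z": 0, "yaw": 0, "gripper": -1}]}}

```text
time_s: 8.15
ee_pos: [0.5495, 0.1316, 0.1168]
eef_rot: [0.149, 0.989, 0.0, 0.001]
ft_force: [-1.8, -0.2, 3.8]
grip_width: -0.0002
grip_force: 1.7
```

Emit:
{"name": "apply_moves", "arguments": {"targets": [{"x": 0, "y": 0, "z": 0.05, "yaw": 0, "gripper": -1}, {"x": 0, "y": 0, "z": 0.05, "yaw": 0, "gripper": -1}, {"x": 0, "y": 0, "z": 0, "yaw": 0, "gripper": -1}]}}

```text
time_s: 8.45
ee_pos: [0.5495, 0.1316, 0.1141]
eef_rot: [0.149, 0.989, 0.0, 0.001]
ft_force: [-1.5, -1.0, 4.5]
grip_width: -0.0
grip_force: 2.5
```

Emit:
{"name": "apply_moves", "arguments": {"targets": [{"x": 0, "y": 0, "z": 0.05, "yaw": 0, "gripper": -1}, {"x": 0, "y": 0, "z": 0, "yaw": 0, "gripper": -1}]}}

```text
time_s: 8.65
ee_pos: [0.5495, 0.1316, 0.1127]
eef_rot: [0.149, 0.989, 0.0, 0.001]
ft_force: [-2.1, -1.7, 5.7]
grip_width: -0.0001
grip_force: 2.9
```

Emit:
{"name": "apply_moves", "arguments": {"targets": [{"x": 0, "y": 0, "z": -0.5, "yaw": 0, "gripper": -1}, {"x": 0, "y": 0, "z": -0.9, "yaw": 0, "gripper": -1}, {"x": 0, "y": 0, "z": -0.9, "yaw": 0, "gripper": -1}, {"x": 0, "y": 0, "z": -0.9, "yaw": 0, "gripper": -1}, {"x": 0, "y": 0, "z": -0.9, "yaw": 0, "gripper": -1}, {"x": 0, "y": 0, "z": -0.5, "yaw": 0, "gripper": -1}, {"x": 0, "y": 0, "z": 0, "yaw": 0, "gripper": -1}]}}

```text
time_s: 9.35
ee_pos: [0.551, 0.1319, 0.2533]
eef_rot: [0.149, 0.989, 0.001, 0.003]
ft_force: [-0.2, -0.9, 0.6]
grip_width: 0.0003
grip_force: 0.0
```

```bash
python3 - <<'E'
from plant import ctrl, eyes
from h import *
print(ctrl.state()["ft_force"])
p,d=eyes.get_image("side"); c=eyes.camera_params("side")
# top face of heads: measured sink = shift of the mask's upper edge between first and present view
import pickle; p0=pickle.load(open('side.pkl','rb'))[0]
for k,s in dict(bar=(309,185),disc=(259,193),square=(272,226)).items():
    f=lambda I:(lambda q:None if q is None else (q[:,1].min(),q[:,1].max(),cv2.contourArea(q)))(brass(I,s,14))
    print(k,f(p0),f(p))
cv2.imwrite('pics/c4.png',cv2.resize(p[130:240,220:370],None,fx=4,fy=4,interpolation=2)[:,:,::-1])
E
```

```text
[-0.23145485 -0.89929868  0.55272746]
bar (np.int32(179), np.int32(186), 56.0) (np.int32(182), np.int32(186), 69.0)
disc (np.int32(186), np.int32(197), 66.5) (np.int32(190), np.int32(197), 56.5)
square (np.int32(216), np.int32(230), 113.0) (np.int32(220), np.int32(230), 81.5)
```

View pics/c4.png

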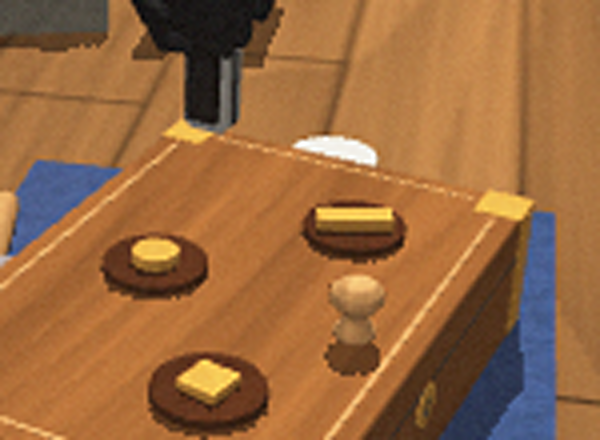

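The picture shows all three heads down: bar at (355,217), disc at (157,250), square at (209,378). The knob is where it was and the gripper is clear.

```bash
python3 -c "
from plant import ctrl
print(ctrl.job_done())"
```

```text
the job is handed in; nothing more can be done
None
```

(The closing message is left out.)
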